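# Clamp the hinge jig and hold its boring head down for setting the depth collar

### The arm

A 6-joint arm with a two-finger parallel gripper is mounted at the origin on the work surface. World frame = base frame: x ahead of the robot, y to its left, z up, the work surface at z = 0. Lengths are in m, angles in degrees, forces in N, time in s.
With the tool pointing down it reaches from about 0.3 to 0.75 m from the base axis. Payload 8.5 kg.
Tool frame: the origin (TCP) lies midway between the tips of the shut fingers; the grasp point (between the pads) lies 19 mm behind it; z points along the fingers, y is the direction in which the jaws open and shut (so a half turn about z gives the same grasp; the last joint's range is limited). The gripper opens to 85 mm and grips with 20 to 120 N. Pads are 22 mm wide; open, the fingers measure 114 mm over their backs; the gripper's body (76 mm by 85 mm) begins 54 mm behind the grasp point. The pads swing forward as they close: fully open they stand 13 mm farther back than shut.
Start: joints at [63.524, 21.807, 74.336, -0, 83.858, -12.336], TCP at [0.134, 0.533, 0.231] pointing down, gripper open.
Joint ranges: [-178.18, 178.18], [-50.72, 133.34], [12.68, 142.11], [-81.47, 261.47], [9.98, 163.14], [-165.26, 165.26]. Speed limits (degrees/s): [136.94, 136.94, 180, 180, 180, 180].

### API

Orientations are given as a 3x3 rotation matrix whose columns are the frame's x, y, z axes.
In Python, from rig import env, viewer, ticket gives the robot as it stands. The module is installed in compiled form; this text tells all that it offers.
- The arm moves only by the shell command python3 -m pendant 'ROWS' [FORCE]. ROWS is JSON, a list of rows, each a list of 3 entries, a list of its own where there are three numbers: the shift along the world's x, y, z in mm, then the turn about the world's z in rad, then the opening, from -1 (shut) to 1 (fully open). A call has 1 to 12 rows; each row shifts and turns the pose as measured when the row begins; what a row does not reach is not made up. A row lasts 1/8 s, in which the tool goes at most 62.5 mm and 10.7 degrees, less where a joint would pass 70% of its speed; a pose out of reach is approached as far as the arm can. A call with a gripper value outside its range is refused whole. The fingers move at their own pace and stop on an object; FORCE is the grip in N (left out, the last holds). Time passes only in rows, so rows that do not move let the fingers close. It gives the time, the measured TCP pose, the force and the opening at its end, in the units of the state.
- env.observe(): the state, without advancing time (a new reading comes with each control period).
- viewer.get_image(name): name is "scene" or "top"; returns (picture, depth): 420x560x3 uint8, red, green, blue; 420x560 float32, m along the optical axis (not along the pixel's ray), 0 where there is no reading.
- viewer.camera_params(name): a dict with "fx", "fy", "cx", "cy" (pixels), "D" ([k1, k2, p1, p2, k3] as OpenCV has them; the pictures are not rectified), "rvec" (rotation vector, rad) and "tvec" (3), from world to camera coordinates, as OpenCV has them. Camera axes: x right, y down, z forward; pixel columns grow to the right and rows downward; lengths in m; the calibration is good to about 2 mm. A picture is of the moment at which its call begins. camera_params takes no time and is no camera call.
- ticket.close_job(): hands the job in, once; it reports no verdict.
The state is a dict: "time_s": time; "q": joint angles; "qvel": joint speeds; "joint_efforts": joint torques, N m; "position": TCP position; "tool_rot": TCP orientation; "ft_force": force on the tool from outside, world axes, zero at the start; "wrist_torque": the same for the moment, N m; "grip_width": finger opening in m.
Only numpy, scipy, OpenCV 4.12 (cv2) and the standard library are available. Lean on these libraries where they do the work, as an engineer would, in place of code of your own. Each camera call takes 0.05 s, during which the arm holds its last target. There are 200 camera calls.

### The job

The black hinge-boring jig sits over a cup hole that is already bored to the right depth: tighten both of its clamp knobs clockwise to their end stops, then push the sprung boring head down until its bit rests on the bottom of the hole. Finish while still holding it down there with a steady push of less than 50 N, so that I can lock the loose depth collar, and leave the drill, the bracket and the two shelf pegs where they are.

Things in the scene. Friction and masses are not known exactly. Their poses are not given: they have to be found in the camera images.
- door: white cabinet door, 300 x 400 x 18 mm, flat on a grey bedside cabinet whose top is level with the robot's work surface, fixed by an orange bar clamp; origin under its middle, x away from the robot, y to the left
- jig: black plastic hinge-boring jig over the door's near edge, base plate 100 x 220 x 10 mm, fixed. Origin: on the axis of cup hole and boring head, at the door's upper face (18 mm up); x away from the robot, y along the edge to the left. Knobs at x -39, y +90 (left) and -90 mm (right). In the middle a barrel 52 mm across, 38 mm high, on it the loose steel depth collar, 34 mm across, 8 mm high
- knob_left (a joint): left (+y) clamp bolt of the jig: captive, with a black bar-shaped knob (48 mm long, 15 mm thick, 28 mm tall, upright axis), turned clockwise seen from above to tighten; stiff (about 0.12 N m), stays where it is left. Value in rad: 0 slackest, 2.8 hard on its end stop; starts between 0 and 0.7
- knob_left_grip (a point): on the axis of the left knob at the height to grip it, 50 mm above the door's upper face, 12 mm below the knob's top; x runs along the bar and turns with it, y across its 15 mm, z up. The bar's underside is 16 mm below this point; a skirt of radius 13 mm ends 28 mm below it
- knob_right (a joint): right (-y) clamp bolt of the jig: captive, with a black bar-shaped knob (48 mm long, 15 mm thick, 28 mm tall, upright axis), turned clockwise seen from above to tighten; stiff (about 0.12 N m), stays where it is left. Value in rad: 0 slackest, 2.8 hard on its end stop; starts between 0 and 0.7
- knob_right_grip (a point): on the axis of the right knob at the height to grip it, 50 mm above the door's upper face, 12 mm below the knob's top; x runs along the bar and turns with it, y across its 15 mm, z up. The bar's underside is 16 mm below this point; a skirt of radius 13 mm ends 28 mm below it
- head (a joint): sprung boring head over the barrel: steel spindle, round aluminium cap 50 mm across and 12 mm thick, round steel shank 10 mm across sticking up 22 mm from its middle. Value in m: 0 up, 0.025 fully down, bit on the bottom of the hole (hard stop). The spring pushes back with about 4 N at the top, 12 N fully down, and lifts the head if let go
- head_cap (a point): centre of the cap's flat upper face, at the foot of the shank; 86 mm above the door's upper face with the head up, 61 mm with it fully down. The ring of cap round the shank is the place to push, fingertips either side of the shank
- drill: blue cordless drill driver lying on its side, 160 mm from back to chuck tip, 177 mm from battery to top, 62 mm thick, origin under its middle, loose on the door; a bystander to be left where it is
- bracket: steel angle bracket, legs 60 mm, 40 mm wide, lying on one leg with the other upright, origin under the middle of the flat leg, loose on the door; a bystander to be left where it is
- peg_a: small silver shelf peg, 28 mm long, origin under its middle, loose on the door; a bystander to be left where it is
- peg_b: second small silver shelf peg like the first, loose on the door; a bystander to be left where it is

How it is judged:
By the outcome, as a careful person would: the job done as asked, in the order asked, and still so for the second after the job is handed in, while the arm keeps its last pose, push and grip.
It also fails if it takes over 70 s, if anything falls off the work surface, if the arm or the gripper's body presses on something with over 40 N, if the wrist force passes 120 N, or if a joint passes its speed limit or range.

## Working session

There is one attempt and no reset: what is moved stays moved. The work goes in short steps, Python scripts to look and compute and a shell command to move; the robot and the scene stay as the last step left them, time stands still between calls to the robot, and variables do not carry over. Pictures are saved under pics/ and viewed, about 8 in all and at most 12, crops included, and the job is handed in when it is done.

```bash
mkdir -p pics; cat > h.py <<'E'
import numpy as np, cv2
from rig import env, viewer, ticket
def cam(n):
    p=viewer.camera_params(n); K=np.array([[p['fx'],0,p['cx']],[0,p['fy'],p['cy']],[0,0,1.]])
    R=cv2.Rodrigues(np.array(p['rvec'],float))[0]; t=np.array(p['tvec'],float).ravel()
    return K,np.array(p['D'],float),R,t
def ray(n,uv,z):
    K,D,R,t=cam(n); uv=np.array(uv,float).reshape(-1,1,2)
    d=cv2.undistortPoints(uv,K,D).reshape(-1,2); d=np.c_[d,np.ones(len(d))]@R
    c=-R.T@t; return c+d*((z-c[2])/d[:,2])[:,None]
def proj(n,P):
    K,D,R,t=cam(n); return cv2.projectPoints(np.array(P,float).reshape(-1,1,3),cv2.Rodrigues(R)[0],t,K,D)[0].reshape(-1,2)
def cloud(n,depth):
    K,D,R,t=cam(n); h,w=depth.shape; u,v=np.meshgrid(np.arange(w),np.arange(h))
    d=cv2.undistortPoints(np.stack([u,v],-1).reshape(-1,1,2).astype(float),K,D).reshape(-1,2)
    P=np.c_[d,np.ones(len(d))]*depth.reshape(-1,1); return ((P-t)@R).reshape(h,w,3)
E
python3 - <<'E'
from h import *
print(env.observe())
for n in("scene","top"):
    im,d=viewer.get_image(n); np.savez(f'{n}0.npz',im=im,d=d); cv2.imwrite(f'pics/{n}0.png',im[...,::-1])
    K,D,R,t=cam(n); print(n,-R.T@t,R[2],K[0,0])
E
```

```text
{'time_s': 0.0, 'q': array([ 6.35245858e+01,  2.18410901e+01,  7.43852176e+01, -1.51108322e-03,
        8.38572752e+01, -1.23369450e+01]), 'qvel': array([-0.03623437,  0.06953656,  0.05282324, -0.00352216, -0.00360857,
        0.04695855]), 'joint_efforts': array([-2.64523587e-04, -4.48472786e+01, -2.31271577e+01, -2.64775808e-04,
        4.89754122e-03,  4.85518092e-05]), 'position': array([0.13423227, 0.53306566, 0.23070811]), 'tool_rot': array([[-9.69708835e-01,  2.44262939e-01, -6.26879185e-04],
       [ 2.44263576e-01,  9.69707982e-01, -1.31749558e-03],
       [ 2.86074407e-04, -1.43071086e-03, -9.99998936e-01]]), 'ft_force': array([-0.13441817,  0.38237922,  0.00927112]), 'wrist_torque': array([ 0.03605638,  0.01096927, -0.01225023]), 'grip_width': 0.08531388235975582}
scene [1.03993792 0.48341548 0.51757353] [-0.55080976 -0.63968561 -0.5361072 ] 450.4695221633958
top [0.51354654 0.02582675 0.78255956] [ 0.1227997  -0.00961143 -0.99238493] 454.85370500135156
```

View pics/top0.png

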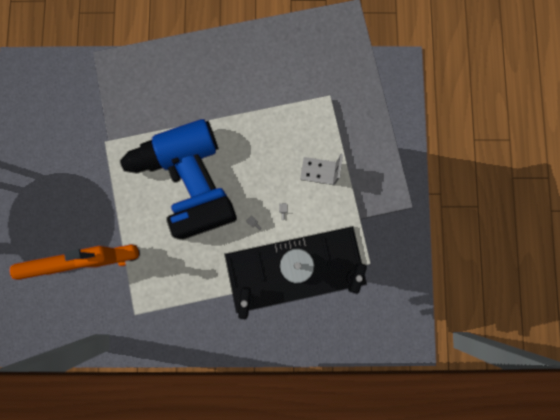

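View pics/scene0.png

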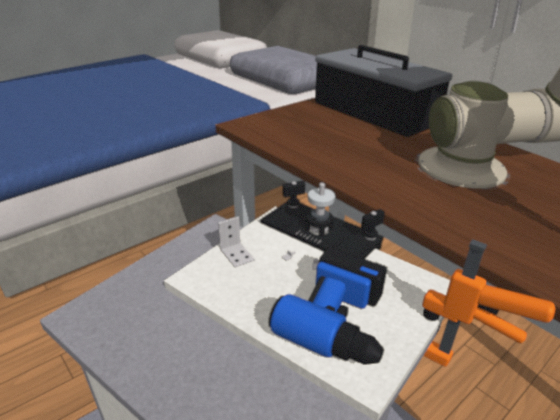

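Top view: jig centred near (297,266), left knob near (243,302), right knob near (358,278), bracket (320,170), peg (284,210), drill (190,180), and the orange clamp at the left (75,262). Next I measure with depth and zoom in.

```bash
python3 - <<'E'
from h import *
a=np.load('top0.npz'); im,d=a['im'],a['d']; P=cloud('top',d)
b=np.load('scene0.npz'); Ps=cloud('scene',b['d'])
# plate
sub=(im.max(2)<40); sub[:225]=0; sub[315:]=0; sub[:,:220]=0; sub[:,372:]=0
z=P[...,2]
m=(abs(z-.028)<.006)&sub
c=np.argwhere(m)[:,::-1]; X=ray('top',c,.028)[:,:2]; print('plate',m.sum(),cv2.minAreaRect((X*1000).astype(np.float32)),np.median(z[m]))
# cap
g=np.zeros_like(sub); g[240:295,270:325]=1
m=g&(abs(z-.104)<.006); c=np.argwhere(m)[:,::-1]; X=ray('top',c,.104)[:,:2]*1000
print('cap',m.sum(),cv2.minEnclosingCircle(X.astype(np.float32)),X.mean(0),np.median(z[m]))
for nm,(u,v) in dict(L=(243,302),R=(358,278)).items():
  for n,Q in(('top',P),):
    g=np.zeros_like(sub); g[v-25:v+25,u-25:u+25]=1
    m=g&(Q[...,2]>.065)&(Q[...,2]<.095); X=Q[m][:,:2]*1000
    print(nm,m.sum(),cv2.minAreaRect(X.astype(np.float32)),np.median(Q[m][:,2]))
# high things: scene clouds
for n,Q,i in(('top',P,im),('scene',Ps,b['im'])):
  r,gg,bl=[i[...,k].astype(int) for k in range(3)]
  for nm,m in(('orange',(r>150)&(bl<60)&(gg<140)),('blue',(bl>120)&(r<70))):
    m=m&(Q[...,0]<.9)&(Q[...,1]>-.3)&(Q[...,2]>0); print(n,nm,Q[m].min(0),Q[m].max(0))
cr=im[200:330,215:385][...,::-1]; A=cv2.resize(cr,None,fx=4,fy=4,interpolation=2); A=cv2.convertScaleAbs(A,alpha=1.8,beta=20)
cv2.imwrite('pics/crop.png',A)
E
```

```text
plate 5953 ((512.71923828125, -8.888671875), (96.41885375976562, 217.86111450195312), 11.948805809020996) 0.028114825481843006
cap 830 ((517.649169921875, -6.857504844665527), 24.80342674255371) [517.56349319  -6.96088664] 0.10406310913149172
L 319 ((460.8687744140625, 72.92729187011719), (15.150514602661133, 47.494869232177734), 84.07485961914062) 0.07948353727439175
R 335 ((498.123291015625, -103.07002258300781), (15.420553207397461, 47.70610046386719), 71.65935516357422) 0.0792223759399189
top orange [0.50208436 0.02582675 0.04322685] [0.55129108 0.40858206 0.78255956]
top blue [0.51354654 0.02582675 0.05962775] [0.75126801 0.2217397  0.78255956]
scene orange [0.33682355 0.25046104 0.00060683] [0.5574292  0.41296396 0.12642875]
scene blue [0.58796281 0.10882878 0.02560874] [0.76364706 0.22688372 0.08290657]
```

View pics/crop.png

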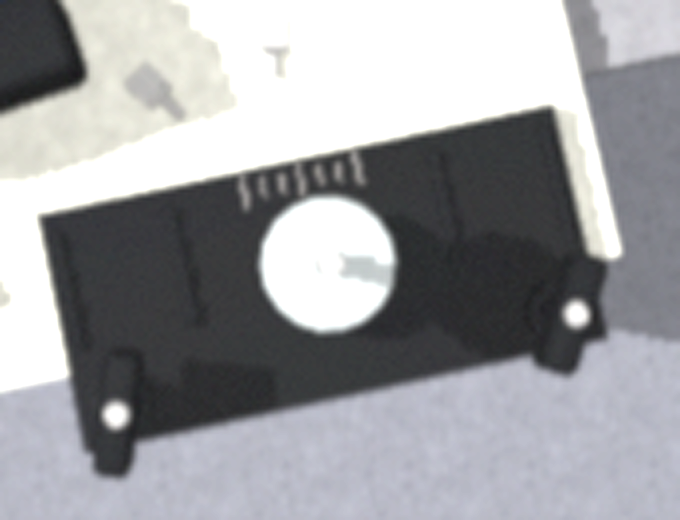

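The crop shows the cap circle at (328,265) and both bars clearly: left about (115,415), right about (570,315). The plate yaw is 12°. The predicted knob positions match the measured ones within 0.3 mm: left (460.9, 73.0) at bar yaw −6°, right (498.2, −103.1) at bar yaw −18.3°. Now I check the clamp height along the path.

```bash
python3 - <<'E'
from h import *
for n in('top','scene'):
  a=np.load(n+'0.npz'); P=cloud(n,a['d']); P=P[a['d']>0]
  for lo,hi in(((.05,-.3),(.3,.6)),((.3,.13),(.45,.6)),((.45,.2),(.7,.6))):
    m=(P[:,0]>lo[0])&(P[:,0]<hi[0])&(P[:,1]>lo[1])&(P[:,1]<hi[1])&(P[:,2]<.4)
    print(n,lo,hi,m.sum(),np.percentile(P[m][:,2],[50,99,100]) if m.any() else '')
print(proj('scene',[[.53,.25,.12],[.53,.25,.2]]))
E
python3 -m pendant '[[[0,0,10],0.14,1]]'
```

```text
top (0.05, -0.3) (0.3, 0.6) 21115 [-0.43539447  0.00293722  0.00526108]
top (0.3, 0.13) (0.45, 0.6) 11194 [-0.01629055  0.00401371  0.02130448]
top (0.45, 0.2) (0.7, 0.6) 10827 [0.01849127 0.17101278 0.17493905]
scene (0.05, -0.3) (0.3, 0.6) 22020 [0.00031315 0.19966024 0.21436348]
scene (0.3, 0.13) (0.45, 0.6) 2733 [-0.00040641  0.0027863   0.01988543]
scene (0.45, 0.2) (0.7, 0.6) 11868 [0.02009027 0.1681619  0.17390402]
[[441.59609061 256.61145999]
 [453.66810456 209.94887846]]
time_s: 0.22
position: [0.1341, 0.5327, 0.2399]
tool_rot: [[-0.995, 0.104, -0.002], [0.104, 0.995, -0.003], [0.001, -0.004, -1.0]]
ft_force: [0.4, -0.8, 0.6]
grip_width: 0.0853
```

```bash
python3 -m pendant '[[[25,-46,0],0,1],[[25,-46,0],0,1],[[25,-46,0],0,1],[[30,-46,0],0,1],[[30,-46,0],0,1],[[35,-46,0],0,1],[[35,-46,0],0,1],[[40,-46,0],0,1],[[40,-46,0],0,1],[[40,-46,0],0,1],[[0,0,0],0,1],[[0,0,0],0,1]]'
```

```text
time_s: 1.72
position: [0.4644, 0.0567, 0.2373]
tool_rot: [[-0.995, 0.1, -0.004], [0.1, 0.995, -0.003], [0.004, -0.004, -1.0]]
ft_force: [0.6, 0.5, -0.2]
grip_width: 0.0856
```

```bash
python3 -m pendant '[[[-3.5,16.3,-40],0,1],[[0,0,-50],0,1],[[0,0,-40],0,1],[[0,0,0],0,1],[[0,0,0],0,1]]'
```

```text
time_s: 2.35
position: [0.4587, 0.078, 0.1071]
tool_rot: [[-0.996, 0.094, 0.0], [0.094, 0.996, -0.004], [-0.001, -0.003, -1.0]]
ft_force: [-0.4, 0.2, 0.7]
grip_width: 0.0857
```

```bash
python3 -m pendant '[[[2.2,-5,-20],0,1],[[0,0,-20],0,1],[[0,0,-9],0,1],[[0,0,0],0,1]]'; python3 - <<'E'
from h import *
im,d=viewer.get_image('scene'); cv2.imwrite('pics/s1.png',cv2.resize(im[140:290,240:440][...,::-1],None,fx=4,fy=4,interpolation=2))
E
```

```text
time_s: 2.85
position: [0.4643, 0.0736, 0.0635]
tool_rot: [[-0.996, 0.092, 0.013], [0.092, 0.996, -0.005], [-0.014, -0.003, -1.0]]
ft_force: [0.0, -0.1, 0.1]
grip_width: 0.0853
```

View pics/s1.png

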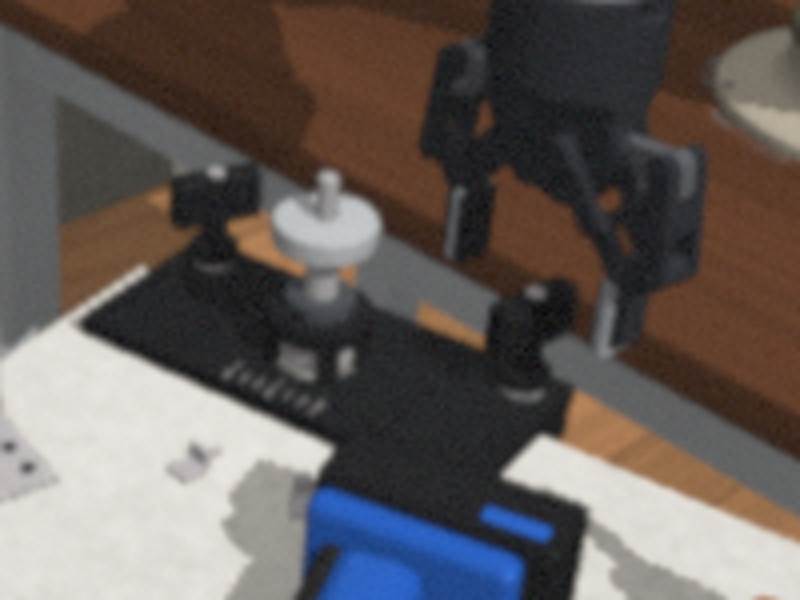

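The fingers straddle the left knob: tips at (460,255) and (610,355), knob at (530,310). I lower and close.

```bash
python3 -m pendant '[[[-3,-0.6,-8],0,1],[[0,0,0],0,1],[[0,0,0],0,-1],[[0,0,0],0,-1],[[0,0,0],0,-1],[[0,0,0],0,-1],[[0,0,0],0,-1],[[0,0,0],0,-1]]' 70
```

```text
time_s: 3.9
position: [0.462, 0.0723, 0.0572]
tool_rot: [[-0.996, 0.092, 0.017], [0.092, 0.996, -0.006], [-0.017, -0.005, -1.0]]
ft_force: [-0.8, -1.2, 0.3]
grip_width: 0.0137
```

```bash
python3 -m pendant '[[[-1,0.5,-1],-0.17,-1],[[0,0,0],-0.17,-1],[[0,0,0],-0.17,-1],[[0,0,0],-0.17,-1],[[0,0,0],-0.17,-1],[[0,0,0],-0.17,-1],[[0,0,0],-0.17,-1],[[0,0,0],-0.17,-1]]'; python3 -c "
from h import *
s=env.observe();print(s['wrist_torque'],s['q'])"
```

```text
time_s: 4.9
position: [0.463, 0.0732, 0.0572]
tool_rot: [[-0.078, 0.997, -0.0], [0.997, 0.078, -0.022], [-0.021, -0.002, -1.0]]
ft_force: [0.4, -1.3, 0.1]
grip_width: 0.0141
[-0.12949172 -0.13716841  0.14559861] [ -4.84249844  26.54716382 101.13047209  -1.554726    52.24338794
  -8.38967808]
```

```bash
python3 -m pendant '[[[-1.5,0,0],-0.17,-1],[[0,0,0],-0.17,-1],[[0,0,0],-0.17,-1]]'; python3 -c "
from h import *
s=env.observe();print(s['wrist_torque'],s['q'])"; python3 -m pendant '[[[-1,0,0],-0.1,-1],[[0,0,0],-0.1,-1]]'; python3 -c "
from h import *
s=env.observe();print(s['wrist_torque'],s['q'])"
```

```text
time_s: 5.28
position: [0.4635, 0.073, 0.0572]
tool_rot: [[0.433, 0.902, -0.007], [0.901, -0.433, -0.02], [-0.021, 0.003, -1.0]]
ft_force: [-0.3, -1.9, 1.2]
grip_width: 0.0137
[-0.26049483  0.07434352  0.12794099] [ -4.86838574  26.69857876 100.81200523  -1.50600166  52.78311963
  21.67961845]
time_s: 5.52
position: [0.4636, 0.0729, 0.0572]
tool_rot: [[0.608, 0.794, -0.008], [0.793, -0.608, -0.019], [-0.02, 0.005, -1.0]]
ft_force: [-1.2, -2.2, 1.6]
grip_width: 0.0134
[-0.16833412  0.27358043  0.18430141] [ -4.91282092  26.73079245 100.73862887  -1.43081376  52.91151553
  33.43514853]
```

```bash
for i in 1; do :; done; python3 -m pendant '[[[0,0,0],-0.1,-1],[[0,0,0],-0.1,-1]]'; python3 -c "
from h import *
s=env.observe();print(s['wrist_torque'],s['q'][5])"; python3 -m pendant '[[[0,0,0],-0.1,-1],[[0,0,0],-0.1,-1]]'; python3 -c "
from h import *
s=env.observe();print(s['wrist_torque'],s['q'][5])"
```

```text
time_s: 5.78
position: [0.4637, 0.0728, 0.0572]
tool_rot: [[0.758, 0.653, -0.012], [0.652, -0.758, -0.018], [-0.021, 0.006, -1.0]]
ft_force: [-1.4, -2.2, 1.4]
grip_width: 0.0134
[-0.16447541  0.13595258  0.18511831] 45.10695412255052
time_s: 6.02
position: [0.4639, 0.0726, 0.0572]
tool_rot: [[0.874, 0.485, -0.015], [0.485, -0.874, -0.016], [-0.021, 0.006, -1.0]]
ft_force: [-0.4, 0.8, 2.7]
grip_width: 0.0138
[0.09688359 0.17597725 1.47475391] 56.678739491802595
```

```bash
python3 -m pendant '[[[0,0,0],-0.04,-1],[[0,0,0],-0.02,-1],[[0,0,0],0,-1]]'; python3 -c "
from h import *
s=env.observe();print(s['wrist_torque'],s['q'][5])"
```

```text
time_s: 6.4
position: [0.4629, 0.0721, 0.0574]
tool_rot: [[0.898, 0.439, -0.018], [0.438, -0.899, -0.019], [-0.025, 0.009, -1.0]]
ft_force: [-0.8, -2.2, 2.6]
grip_width: 0.0136
[-0.14760363  0.14181678  1.08691729] 59.845616306632685
```

```bash
python3 -m pendant '[[[0,0,0],0,1],[[0,0,0],0,1],[[0,0,0],0,1],[[0,0,0],0,1],[[0,0,40],0,1],[[0,0,45],0,1],[[0,0,25],0.18,1],[[0,-20,0],0.18,1],[[5,-20,0],0.18,1],[[5,-20,0],0.18,1],[[5,-20,0],0.18,1],[[5,-20,0],0.18,1]]'; python3 -m pendant '[[[5,-20,0],0.18,1],[[5,-20,0],0.18,1],[[5,-15,0],0.18,1],[[0,-10,0],0.18,1],[[0,0,0],0.18,1],[[0,0,0],0.18,1],[[0,0,0],0.18,1],[[0,0,0],0.1,1],[[0,0,0],0,1]]'; python3 - <<'E'
from h import *
s=env.observe(); R=s['tool_rot']; print(s['q'],np.degrees(np.arctan2(R[1,1],R[0,1])))
im,d=viewer.get_image('top'); P=cloud('top',d)
cv2.imwrite('pics/t2.png',im[...,::-1])
for u,v in((243,302),(358,278)):
    g=np.zeros(d.shape,bool); g[v-25:v+25,u-25:u+25]=1
    m=g&(P[...,2]>.065)&(P[...,2]<.095); X=P[m][:,:2]*1000
    print(m.sum(),cv2.minAreaRect(X.astype(np.float32)) if m.sum()>5 else '')
E
```

```text
time_s: 7.9
position: [0.4832, -0.0289, 0.1712]
tool_rot: [[0.006, 1.0, 0.009], [1.0, -0.006, -0.023], [-0.023, 0.009, -1.0]]
ft_force: [0.0, 1.0, 0.0]
grip_width: 0.0855
time_s: 9.02
position: [0.4984, -0.0973, 0.1705]
tool_rot: [[-0.985, 0.174, 0.024], [0.174, 0.985, 0.007], [-0.022, 0.011, -1.0]]
ft_force: [0.9, -0.2, 0.2]
grip_width: 0.0853
[ -24.91155534   20.27844104   87.65273819    0.97637606   70.99391903
 -105.21158105] 79.99756646268312
323 ((460.87744140625, 72.906494140625), (47.719993591308594, 15.276215553283691), 31.451974868774414)
0
```

View pics/t2.png

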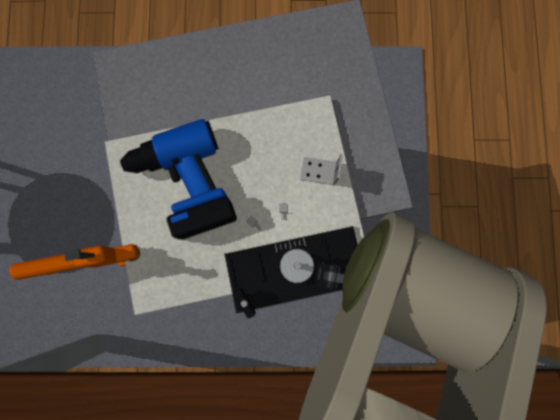

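The left bar now lies at yaw 31.5°, within 0.2° of jig yaw + the end stop (12° − 160.4°), so the left knob is at its stop. The picture shows the drill, bracket and pegs unmoved. Next is the right knob.

```bash
python3 -m pendant '[[[0,-6,-30],-0.145,1],[[0,0,-30],0,1],[[0,0,-30],0,1],[[0,0,0],0,1]]'
```

```text
time_s: 9.57
position: [0.4988, -0.1035, 0.079]
tool_rot: [[-0.944, 0.328, 0.027], [0.328, 0.945, 0.002], [-0.025, 0.011, -1.0]]
ft_force: [0.1, 0.0, 1.4]
grip_width: 0.0851
```

```bash
python3 -m pendant '[[[-0.5,0.3,-14],0,1],[[0,0,-9],0.01,1],[[0,0,0],0,1],[[0,0,0],0,-1],[[0,0,0],0,-1],[[0,0,0],0,-1],[[0,0,0],0,-1],[[0,0,0],0,-1],[[0,0,0],0,-1]]' 70
```

```text
time_s: 10.7
position: [0.5, -0.1038, 0.0581]
tool_rot: [[-0.947, 0.319, 0.033], [0.319, 0.948, -0.001], [-0.031, 0.01, -0.999]]
ft_force: [-0.2, -0.4, 0.6]
grip_width: 0.0134
```

```bash
python3 -m pendant '[[[-1,0.3,-1],-0.17,-1],[[0,0,0],-0.17,-1],[[0,0,0],-0.17,-1],[[0,0,0],-0.17,-1],[[0,0,0],-0.17,-1],[[0,0,0],-0.17,-1],[[0,0,0],-0.17,-1],[[0,0,0],-0.17,-1],[[0,0,0],-0.17,-1],[[0,0,0],-0.17,-1],[[0,0,0],-0.17,-1]]'; python3 -c "
from h import *
s=env.observe();print(s['wrist_torque'],s['q'])"
```

```text
time_s: 12.08
position: [0.5005, -0.1037, 0.0581]
tool_rot: [[0.631, 0.776, -0.013], [0.775, -0.631, -0.033], [-0.034, 0.011, -0.999]]
ft_force: [0.2, -1.3, 0.6]
grip_width: 0.0137
[0.15230977 0.09250879 0.23372246] [-23.93253562  29.66473102  94.29565519  -2.48718324  55.98796593
  16.61030221]
```

Jaw yaw is −39° and the stop is expected near −58°.

```bash
python3 -m pendant '[[[0,0,0],-0.1,-1],[[0,0,0],-0.1,-1],[[0,0,0],-0.1,-1]]'; python3 -c "
from h import *
s=env.observe();print(s['wrist_torque'],s['q'][5])"; python3 -m pendant '[[[0,0,0],-0.1,-1],[[0,0,0],-0.04,-1],[[0,0,0],-0.02,-1],[[0,0,0],0,-1]]'; python3 -c "
from h import *
s=env.observe();print(s['wrist_torque'],s['q'][5])"
```

```text
time_s: 12.45
position: [0.5006, -0.1038, 0.0581]
tool_rot: [[0.838, 0.545, -0.023], [0.545, -0.838, -0.028], [-0.034, 0.011, -0.999]]
ft_force: [0.2, -0.5, -0.6]
grip_width: 0.0131
[0.16737822 0.10551421 0.15465329] 34.292831385167496
time_s: 12.95
position: [0.5006, -0.1038, 0.0582]
tool_rot: [[0.91, 0.414, -0.029], [0.413, -0.91, -0.027], [-0.037, 0.013, -0.999]]
ft_force: [-0.8, 0.2, 0.2]
grip_width: 0.0139
[ 0.2333236  -0.00512015  2.72094266] 43.010926256229766
```

```bash
python3 -m pendant '[[[0,0,0],0,1],[[0,0,0],0,1],[[0,0,0],0,1],[[0,0,0],0,1],[[0,0,40],0,1],[[0,0,45],0,1],[[0,0,20],0,0],[[0,0,0],0,0],[[5,30,0],0,-0.5],[[6,30,0],0,-0.5],[[6,30,0],0,-0.5],[[0,0,0],0,-0.5]]' 40; python3 -m pendant '[[[0,0,0],0,-0.5]]'
```

```text
time_s: 14.45
position: [0.5155, -0.0116, 0.161]
tool_rot: [[0.915, 0.401, -0.036], [0.401, -0.916, -0.022], [-0.041, 0.005, -0.999]]
ft_force: [0.1, 0.9, -0.3]
grip_width: 0.0215
time_s: 14.58
position: [0.5152, -0.012, 0.1601]
tool_rot: [[0.915, 0.401, -0.037], [0.401, -0.916, -0.021], [-0.043, 0.005, -0.999]]
ft_force: [-0.3, -0.7, 0.5]
grip_width: 0.0216
```

```bash
python3 -m pendant '[[[2.4,5,0],0,-0.58],[[0,0,0],0,-0.58],[[0,0,0],0,-0.58]]'; python3 - <<'E'
from h import *
im,d=viewer.get_image('top'); P=cloud('top',d); im2,d2=viewer.get_image('scene'); Q=cloud('scene',d2)
for X0 in((460.9,73),(498.2,-103.1)):
  for n,C in(('top',P),('scene',Q)):
    m=(np.hypot(C[...,0]*1000-X0[0],C[...,1]*1000-X0[1])<30)&(C[...,2]>(.074 if n=='scene' else .065))&(C[...,2]<.09); X=C[m][:,:2]*1000
    print(n,m.sum(),cv2.minAreaRect(X.astype(np.float32)) if m.sum()>5 else '')
A=cv2.resize(im2[130:280,240:440][...,::-1],None,fx=4,fy=4,interpolation=2); cv2.imwrite('pics/s3.png',A)
E
```

```text
time_s: 14.95
position: [0.5175, -0.0082, 0.1595]
tool_rot: [[0.916, 0.399, -0.038], [0.398, -0.917, -0.021], [-0.043, 0.004, -0.999]]
ft_force: [-0.1, 0.3, 0.7]
grip_width: 0.0181
top 128 ((450.99578857421875, 66.71480560302734), (24.399213790893555, 14.815988540649414), 31.227937698364258)
scene 128 ((465.2236328125, 73.7740478515625), (47.82129669189453, 14.978755950927734), 31.428668975830078)
top 0 
scene 96 ((503.167724609375, -102.42560577392578), (47.61797332763672, 14.298261642456055), 32.53398132324219)
```

View pics/s3.png

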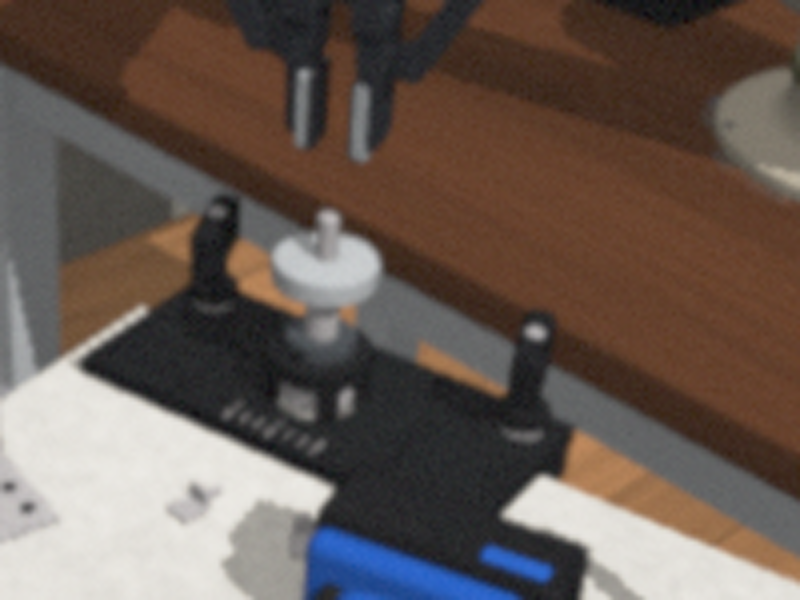

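The picture shows both bars turned (right at (215,240), left at (530,370)), the fingers at (330,110) above the shank at (328,235). The right bar reads 32.5° against 31.4° on the left, so I average more frames.

```bash
python3 - <<'E'
from h import *
A={0:[],1:[]}; B={0:[],1:[]}
for i in range(8):
  im,d=viewer.get_image('scene'); C=cloud('scene',d)
  for k,X0 in enumerate(((460.9,73),(498.2,-103.1))):
    m=(np.hypot(C[...,0]*1000-X0[0],C[...,1]*1000-X0[1])<33)&(C[...,2]>.072)&(C[...,2]<.09); X=C[m][:,:2]*1000
    c,(w,h),a=cv2.minAreaRect(X.astype(np.float32)); A[k].append(a if w>h else a-90)
    B[k]+=list(X)
for k in A:
  X=np.array(B[k]); v=np.linalg.svd(X-X.mean(0),full_matrices=False)[2][0]
  print(np.round(A[k],1),np.mean(A[k]),np.degrees(np.arctan2(v[1],v[0]))%180, cv2.minAreaRect(X.astype(np.float32)))
E
```

```text
[31.7 31.8 31.2 31.4 31.9 31.5 32.  31.7] 31.64078187942505 31.052307169897535 ((465.6684265136719, 74.02626037597656), (47.88569641113281, 15.195119857788086), 31.7004337310791)
[31.  31.7 30.9 32.  30.6 31.7 30.7 30.9] 31.189619064331055 29.468288425182255 ((504.44940185546875, -101.712890625), (48.90453338623047, 15.39620590209961), 31.43332862854004)
```

Averaged, both bars are at 31.2–31.7° (stop 31.6°), so both knobs are tight. Now I descend around the shank.

```bash
python3 -m pendant '[[[0,1.2,-12],0,-0.58],[[0,0,-12],0,-0.58],[[0,0,0],0,-0.58]]'
```

```text
time_s: 15.82
position: [0.517, -0.0065, 0.1332]
tool_rot: [[0.916, 0.399, -0.039], [0.399, -0.917, -0.021], [-0.044, 0.003, -0.999]]
ft_force: [0.0, 0.3, 0.7]
grip_width: 0.0178
```

```bash
python3 -m pendant '[[[0.5,-0.3,-12],0,-0.58],[[0,0,-8],0,-0.58],[[0,0,0],0,-0.58]]';python3 -m pendant '[[[0,0,-5],0,-0.58],[[0,0,-4],0,-0.58],[[0,0,0],0,-0.58]]'
```

```text
time_s: 16.2
position: [0.5176, -0.0068, 0.1116]
tool_rot: [[0.916, 0.399, -0.04], [0.399, -0.917, -0.021], [-0.045, 0.003, -0.999]]
ft_force: [0.3, -0.3, -0.1]
grip_width: 0.0181
time_s: 16.58
position: [0.5178, -0.0069, 0.1028]
tool_rot: [[0.916, 0.399, -0.039], [0.399, -0.917, -0.021], [-0.044, 0.004, -0.999]]
ft_force: [-1.9, 0.0, 4.9]
grip_width: 0.0181
```

Contact came at TCP z 0.103 with about 5 N, matching the spring at the top. The bottom should be near 0.078.

```bash
python3 -m pendant '[[[0,0,-5],0,-0.58],[[0,0,-5],0,-0.58],[[0,0,-5],0,-0.58],[[0,0,-4],0,-0.58],[[0,0,0],0,-0.58]]';python3 -m pendant '[[[0,0,-2],0,-0.58],[[0,0,0],0,-0.58]]'
```

```text
time_s: 17.2
position: [0.5179, -0.0069, 0.0868]
tool_rot: [[0.916, 0.4, -0.036], [0.399, -0.916, -0.022], [-0.042, 0.006, -0.999]]
ft_force: [-2.9, -0.1, 9.3]
grip_width: 0.018
time_s: 17.45
position: [0.5179, -0.0068, 0.0865]
tool_rot: [[0.916, 0.4, -0.034], [0.4, -0.916, -0.023], [-0.041, 0.007, -0.999]]
ft_force: [-4.0, -0.1, 10.0]
grip_width: 0.0177
```

```bash
python3 -m pendant '[[[0,0,-4],0,-0.58],[[0,0,-4],0,-0.58]]';python3 -m pendant '[[[0,0,-3],0,-0.58],[[0,0,-3],0,-0.58]]'
```

```text
time_s: 17.7
position: [0.5179, -0.0069, 0.0804]
tool_rot: [[0.916, 0.401, -0.033], [0.4, -0.916, -0.024], [-0.04, 0.008, -0.999]]
ft_force: [-4.2, 0.4, 10.8]
grip_width: 0.0176
time_s: 17.95
position: [0.518, -0.0068, 0.079]
tool_rot: [[0.916, 0.401, -0.03], [0.4, -0.916, -0.025], [-0.037, 0.011, -0.999]]
ft_force: [-13.0, 1.7, 40.3]
grip_width: 0.0181
```

Hard stop: the force jumped to 40 N at z 0.079. I ease it to about 25 N.

```bash
python3 -m pendant '[[[0,0,-1.8],0,-0.58],[[0,0,-1.8],0,-0.58]]';python3 -m pendant '[[[0,0,-1.8],0,-0.58],[[0,0,-1.8],0,-0.58]]'
```

```text
time_s: 18.2
position: [0.5179, -0.0068, 0.0793]
tool_rot: [[0.915, 0.402, -0.027], [0.401, -0.916, -0.026], [-0.035, 0.013, -0.999]]
ft_force: [-5.8, -0.5, 16.0]
grip_width: 0.0178
time_s: 18.45
position: [0.518, -0.0068, 0.0793]
tool_rot: [[0.915, 0.402, -0.025], [0.401, -0.916, -0.027], [-0.033, 0.015, -0.999]]
ft_force: [-6.1, -0.2, 19.0]
grip_width: 0.0183
```

```bash
python3 -m pendant '[[[0,0,-2.4],0,-0.58],[[0,0,-2.4],0,-0.58]]'; python3 - <<'E'
from h import *
zs=[];cs=[]
for i in range(6):
  im,d=viewer.get_image('scene'); C=cloud('scene',d); 
  s=env.observe(); print(s['time_s'],s['position'][2].round(4),s['ft_force'].round(1))
  m=(np.hypot(C[...,0]-.5176,C[...,1]+.007)<.0235)&(im.min(2)>130)&(C[...,2]>.06)&(C[...,2]<.11); zs.append(np.median(C[m][:,2]));cs.append(m.sum())
print(np.round(zs,4),cs)
cv2.imwrite('pics/s4.png',cv2.resize(im[130:280,240:440][...,::-1],None,fx=4,fy=4,interpolation=2))
E
```

```text
time_s: 18.7
position: [0.518, -0.0068, 0.0792]
tool_rot: [[0.915, 0.402, -0.021], [0.402, -0.915, -0.029], [-0.031, 0.018, -0.999]]
ft_force: [-9.1, 0.7, 26.9]
grip_width: 0.0179
18.75 0.0792 [-8.4  0.4 25.8]
18.8 0.0792 [-8.5  0.3 25.4]
18.85 0.0792 [-9.5  1.1 25.9]
18.9 0.0792 [-9.1  1.1 26.3]
18.95 0.0792 [-8.4  1.  25.9]
19.0 0.0792 [-9.1  1.1 27. ]
[0.0786 0.0785 0.0784 0.0785 0.0784 0.0786] [np.int64(135), np.int64(141), np.int64(133), np.int64(133), np.int64(133), np.int64(143)]
```

View pics/s4.png

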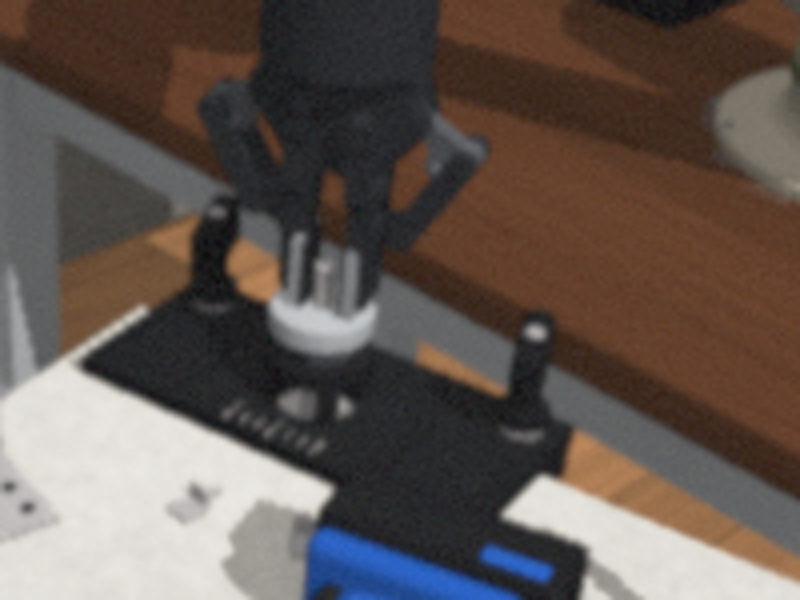

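The cap is down at (322,315), with the fingertips on either side of the shank. Its face measures z = 78.5 mm (79 expected), and the push holds steady at 26 N. Handing in.

```bash
python3 -c "
from rig import env,ticket
print(ticket.close_job())"
```

```text
the job is handed in; nothing more can be done
None
```

I tightened the left knob, then the right, clockwise to their end stops. I then pushed the boring head to the bottom of the hole with the fingertips on either side of the shank, and handed in while still holding it there, about 19 s in.

**Knobs:** the turning torque rose sharply at the end of each turn, to 1.5 N m on the left and 2.7 N m on the right. The bars rest at 31.6° and 31.2° (averaged), against 31.6° expected at the stop. One single-frame reading of the right bar gave 32.5°, but averaging eight more frames brought it back in line.

**Head:** the push jumped to 40 N at the hard stop, and I eased it to a steady 25–27 N downward. There is also about 9 N sideways, because the tool is tilted about 2°. The cap face measures 78.5 mm above the work surface, against 79 mm expected.

**Bystanders:** the arm never went near the drill, bracket or pegs. They looked unmoved in the later pictures, but I did not measure them again at the end.

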